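# Locate and hold the cover of a board-test fixture

## Task

Take the heat sink off the test fixture's bed and leave it in the parts tray. Then put the pressure cover on the fixture, square with it, sliding it about until its bore drops over the locating pin hidden beneath, and press it so that the sprung bed goes fully down; finish while still holding it pressed down. Leave the other things on the bench where they are.

Things in the scene. Friction and masses are not known exactly. Their poses are not given: they have to be found in the camera images.
- fixture: Board-test fixture: low aluminium block 150 (x) x 130 (y) x 30 mm high, screwed to the bench; origin at the centre of its underside, z up. On top a grey sprung bed 120 x 100 mm, centred, its top 40 mm above the bench when up.
- slot (a point): Middle of the dark cross slot in the bed's top (moves down with the bed), 40 mm above the bench. A steel pin 12 mm thick, last 3 mm tapered to 7 mm, stands up through it, tip 10 mm above the raised bed. It is on the fixture's y axis (x = 0), up to 10 mm either side of the middle: each time elsewhere, pose not given. It stays up when the bed sinks, but gives up to 4 mm if its tip is pushed down (2 N to start, 8 N at 4 mm).
- bed (a joint): How far the fixture's sprung bed is pressed down, m: 0 up, 0.006 fully down on its stop. With the cover lying on it the bed stays up; about 7 N more on the cover holds it fully down; let go, it rises again.
- cover_grip (a point): Centre of the aluminium grip bar on top of the loose pressure cover: 60 mm long (cover x), 20 mm wide (cover y), 30 mm tall, from 22 to 52 mm above the cover's underside (this point: 37 mm). z up. Under the bar a black hub 56 x 40 mm (8 to 22 mm up). Cover about 0.3 kg, the same after half a turn; it starts upright on the bench.
- cover_bore (a point): Centre of the cover's underside, mouth of its blind bore (15 mm diameter, 22 mm deep) that drops over the pin; 37 mm below the bar's centre. The cover's plate is 110 (x) x 80 (y) x 8 mm.
- heatsink_c (a point): Centre (half-way up) of a loose finned aluminium heat sink 30 (x, along the fins) x 26 (y) x 24 mm tall, 50 g, left standing on the fixture's bed beside the pin. z up.
- tray: Shallow black parts tray 160 (x) x 116 (y) x 22 mm high, walls and floor about 4 mm, fixed, empty; origin at the centre of its underside.
- screwdriver: Bystander: screwdriver 170 mm long lying between robot and fixture; origin mid-length, on the bench.
- flux_jar: Bystander: small jar, 38 mm diameter, 42 mm tall, beyond the fixture; origin under its centre.
- meter: Bystander: hand-held grey meter 80 x 155 x 40 mm lying beyond the fixture; origin under its centre.
- board: Bystander: green circuit board 60 x 80 mm, 12 mm tall with its parts, lying beyond the fixture; origin under its centre.
- tweezers: Bystander: steel tweezers 135 mm long, 6 mm thick; origin on the bench near mid-length.
- mug: Bystander: white mug, 80 mm diameter, 90 mm tall, far left; origin under its centre.
- brush: Bystander: flat brush 160 mm long, 20 mm thick, far right; origin mid-length, on the bench.
Things that resemble listed ones, but are neither listed nor needed, are in the scene too. What is shaped like the part that bears cover_grip but yellow is not meant. What is shaped like the part that bears heatsink_c but pink is not meant.

How it is judged:
By the outcome, as a careful person would: the job done as asked, in the order asked, and still so for the second after the job is handed in, while the arm keeps its last pose, push and grip.
It also fails if it takes over 61 s, if anything falls off the work surface, if the arm or the gripper's body presses on something with over 40 N, if the wrist force passes 120 N, or if a joint passes its speed limit or range.

## Robot

A 6-joint arm with a two-finger parallel gripper is mounted at the origin on the work surface. World frame = base frame: x ahead of the robot, y to its left, z up, the work surface at z = 0. Lengths are in mm, angles in rad, forces in N, time in s.
With the tool pointing down it reaches from about 300 to 775 mm from the base axis. Payload 14.6 kg.
Tool frame: the origin (TCP) lies on the centre line of the jaws, within the pads' length; the fingertips stand 8 mm ahead of it and the grasp point (between the pads) lies 11 mm behind it; z points along the fingers, y is the direction in which the jaws open and shut (so a half turn about z gives the same grasp; the last joint's range is limited). The gripper opens to 94 mm and grips with 3 to 60 N. Pads are 16 mm wide; open, the fingers measure 119 mm over their backs; the gripper's body (75 mm by 177 mm) begins 78 mm behind the grasp point.
Start: joints at [1.197, 0.3, 1.521, -0, 1.321, -0.067], TCP at [166.103, 524.308, 213.446] pointing down, gripper open.
Joint ranges: [-3.03, 3.03], [-0.79, 2.21], [0.23, 2.52], [-1.04, 4.18], [0, 3.07], [-2.55, 2.55]. Speed limits (rad/s): [2.22, 2.22, 2.57, 3.14, 3.14, 3.14].

## Interface

Orientations are given as [roll, pitch, yaw] about the fixed x, y, z axes, in that order (R = Rz(yaw) Ry(pitch) Rx(roll)).
In Python, from cell import read_state, cams, manip gives the robot as it stands.
- The arm moves only by the shell command python3 -m handwheel 'ROWS' [OPENING] [FORCE]. ROWS is JSON, a list of rows, each a list of 4 numbers: the shift along the tool's x, y, z in m, then the turn about the tool's z in degrees. In form: [[dx, dy, dz, turn], ...]. A call has 1 to 5 rows; each row is the pose to reach, as a shift and turn from the pose measured when the call began, along the tool's axes at that moment; what a row does not reach only later rows make up. A row lasts 1/8 s, in which the tool goes at most 62.5 mm and 10.7 degrees, less where a joint would pass 70% of its speed; a pose out of reach is approached as far as the arm can. A call with a gripper value outside its range is refused whole. OPENING is the closure, from 0 (fully open) to 1 (shut), set as the call begins (- or left out, the last holds). The fingers move at their own pace and stop on an object; FORCE is the grip in N (left out, the last holds). Time passes only in rows, so rows that repeat a pose let the fingers close. It gives the time, the measured TCP pose, the force and the opening at its end, in the units of the state.
- read_state(): the state, without advancing time (a new reading comes with each control period).
- cams.camera(name): name is "side" or "top" or "wrist"; returns the picture (420x560x3 uint8, red, green, blue); there is no depth.
- cams.get_calibration(name): a dict with "vertical_fov" (degrees; the focal length in pixels is half the picture's height over the tangent of half this angle, whatever the lens; pixels are square), "cx", "cy" (the principal point, pixels), "R" (3x3) and "t" (3): a world point X has camera coordinates R X + t. Camera axes: x right, y down, z forward; pixel columns grow to the right and rows downward; lengths in mm; the calibration is good to about 2 mm. The wrist camera is an equidistant fisheye: a pixel r from the principal point sees the ray r / f radians off the axis. A picture is of the moment at which its call begins: read the wrist's pose just before it. get_calibration takes no time and is no camera call; for the wrist camera it gives the pose at the moment of the call.
- manip.sign_off(): hands the job in, once; it reports no verdict.
The state is a dict: "clock": time; "joints": joint angles; "qd": joint speeds; "effort": joint torques, N m; "eef_pos": TCP position; "eef_rot": TCP orientation; "wrist_force": force on the tool from outside, world axes, zero at the start; "moment": the same for the moment, N m; "finger_gap": finger opening in mm.
Only numpy, scipy, OpenCV 4.12 (cv2) and the standard library are available. Lean on these libraries where they do the work, as an engineer would, in place of code of your own. Each camera call takes 0.05 s, during which the arm holds its last target. There are 200 camera calls.

## Working session

There is one attempt and no reset: what is moved stays moved. The work goes in short steps, Python scripts to look and compute and a shell command to move; the robot and the scene stay as the last step left them, time stands still between calls to the robot, and variables do not carry over. Pictures are saved under pics/ and viewed, about 8 in all and at most 12, crops included, and the job is handed in when it is done.

```bash
mkdir -p pics; ls; python3 - <<'E'
from cell import read_state, cams, manip
import cv2,json,numpy as np
print(read_state())
for n in("top","side","wrist"):
    c=cams.get_calibration(n);print(n,c)
a=cams.camera("top");b=cams.camera("side")
np.save("pics/top0.npy",a);np.save("pics/side0.npy",b)
cv2.imwrite("pics/top0.png",cv2.resize(a[:,:,::-1],(800,600),interpolation=cv2.INTER_CUBIC))
cv2.imwrite("pics/side0.png",cv2.resize(b[:,:,::-1],(800,600),interpolation=cv2.INTER_CUBIC))
E
```

```text
pics
{'clock': 0.0, 'joints': array([ 1.19734671e+00,  3.00484009e-01,  1.52160137e+00,  1.93764759e-05,
        1.32065707e+00, -6.66057837e-02]), 'qd': array([ 8.72496150e-04,  2.55315656e-04,  1.39870614e-03, -3.51394909e-05,
       -4.04856473e-04,  1.14681910e-03]), 'effort': array([ 2.99015795e-03, -5.31788242e+01, -3.52755976e+01,  7.09837954e-02,
        2.42261623e-02, -4.22737446e-05]), 'eef_pos': array([166.03768059, 524.07599899, 212.87064952]), 'eef_rot': array([-3.14044666e+00, -9.52526320e-05,  2.83474395e+00]), 'wrist_force': array([-0.44051454,  0.27503065,  0.56476495]), 'moment': array([0.02797233, 0.02706732, 0.01532611]), 'finger_gap': 94.06463749297856}
top {'vertical_fov': 46.54050832314526, 'cx': 274.4599256212596, 'cy': 215.20279109930408, 'R': array([[-0.00192509, -0.99990274, -0.01381303],
       [-0.99783974,  0.00282781, -0.06563429],
       [ 0.06566697,  0.01365684, -0.99774813]]), 't': array([1.55042283e-01, 5.58674081e+02, 1.23941676e+03])}
side {'vertical_fov': 47.855077243881205, 'cx': 281.5059637176677, 'cy': 209.9125831681637, 'R': array([[ 0.94844739, -0.31682782, -0.00822696],
       [-0.21809646, -0.63361346, -0.74227213],
       [ 0.22995975,  0.70580034, -0.67004806]]), 't': array([-496.17864468,  146.66831041, 1053.6000876 ])}
wrist {'vertical_fov': 65.70646984690485, 'cx': 275.3101800901863, 'cy': 211.64142808803715, 'R': array([[ 3.01989464e-01,  9.53310910e-01, -8.20397169e-04],
       [ 9.27416441e-01, -2.93587191e-01,  2.31744053e-01],
       [ 2.20683275e-01, -7.07451121e-02, -9.72776450e-01]]), 't': array([-550.81454295,  -24.19347084,  391.31111888])}
```

View pics/top0.png

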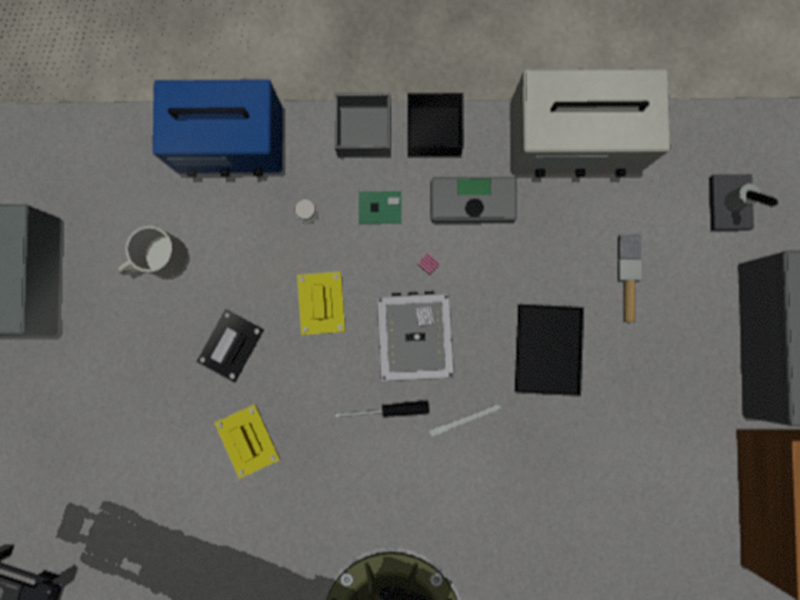

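View pics/side0.png

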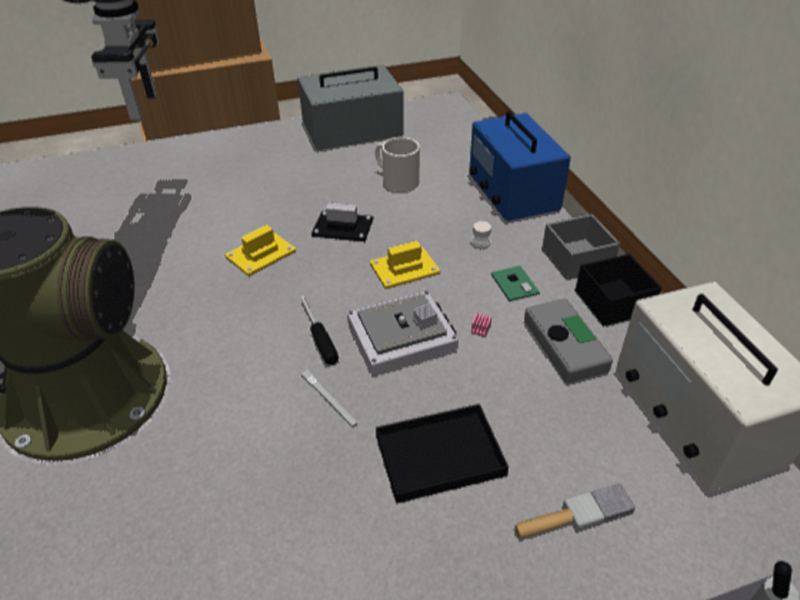

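Top view (800×600): the fixture is at (416,337) with a grey heat sink on its bed at (425,316) and the slot at (416,337). The tray is at (549,350). There are three cover-like parts: yellow at (321,303), yellow at (247,441), and black with an aluminium bar at (230,345). The black one fits because yellow is excluded. The pink heat sink at (428,264) is also excluded, so the grey one on the bed is meant. Next I'll measure and confirm in a crop.

```bash
cat > h.py <<'E'
from cell import read_state, cams, manip
import cv2,numpy as np
def ray(n,px,c=None):
    c=c or cams.get_calibration(n);f=210/np.tan(np.radians(c["vertical_fov"]/2))
    d=np.array([px[0]-c["cx"],px[1]-c["cy"]],float)/f
    if n=="wrist":
        th=np.linalg.norm(d);v=np.r_[d/max(th,1e-9)*np.sin(th),np.cos(th)]
    else: v=np.r_[d,1]
    R=np.array(c["R"]);return -R.T@np.array(c["t"]),R.T@v
def plane(n,px,z,c=None):
    o,v=ray(n,px,c);return (o+v*(z-o[2])/v[2])[:2]
def proj(n,X,c=None):
    c=c or cams.get_calibration(n);f=210/np.tan(np.radians(c["vertical_fov"]/2))
    p=np.array(c["R"])@X+c["t"];q=p[:2]/p[2]
    if n=="wrist": r=np.linalg.norm(p[:2]);q=p[:2]/r*np.arctan2(r,p[2])
    return q*f+[c["cx"],c["cy"]]
def rect(n,mask,z,c=None):
    "largest blob -> min area rect on plane z: centre, sides, angle of long side (deg)"
    k=max(cv2.findContours(mask.astype(np.uint8),0,1)[0],key=cv2.contourArea)
    P=np.array([plane(n,p[0],z,c) for p in k],np.float32)
    b=cv2.boxPoints(cv2.minAreaRect(P));e=[b[1]-b[0],b[2]-b[1]];L=[np.linalg.norm(x) for x in e]
    l=e[int(np.argmax(L))];return b.mean(0).round(1),np.round(sorted(L),1),round(float(np.degrees(np.arctan2(l[1],l[0])))%180,1)
E
python3 - <<'E'
from h import *
a=np.load("pics/top0.npy");g=a.astype(int).mean(2);s=a.max(2).astype(int)-a.min(2)
def win(m,x0,x1,y0,y1):
    o=np.zeros(m.shape,bool);k=.7;sl=np.s_[int(y0*k):int(y1*k),int(x0*k):int(x1*k)];o[sl]=m[sl];return o
t=win(g<45,505,600,290,405);print("tray",rect("top",t,22))
cv=win(g<50,185,275,300,390);print("cover plate",rect("top",cv,8))
b=win(g>130,205,250,325,370);print("bar",rect("top",b,52))
print("gray",g[241:245,150:170:4],g[210:265:6,265:320:6])
fx=win(g>135,370,460,285,390);print("fixture",rect("top",fx,30))
p1=cv2.resize(a[190:280,130:200,::-1],(390,500),interpolation=cv2.INTER_CUBIC)
p2=cv2.resize(a[195:275,255:325,::-1],(400,500),interpolation=cv2.INTER_CUBIC)
cv2.imwrite("pics/crop0.png",np.hstack([p1,p2]))
for p in [(425,316),(416,337),(428,264)]: print(p,plane("top",(p[0]*.7,p[1]*.7),50))
E
```

```text
tray (array([ 483. , -280.5], dtype=float32), array([115.3, 156.1], dtype=float32), 176.9)
cover plate (array([491.2, 293.4], dtype=float32), array([ 77.2, 106.8], dtype=float32), 151.9)
bar (array([491.7, 294.7], dtype=float32), array([16.7, 56.8], dtype=float32), 151.4)
gray [[ 40.33333333 144.         148.66666667  51.          28.66666667]
 [ 45.         144.         152.33333333  39.          29.        ]
 [ 63.         142.66666667 150.66666667  33.66666667  26.66666667]
 [ 90.66666667 143.         148.          32.          24.        ]] [[100.         152.33333333 152.33333333 154.66666667 151.33333333
  151.66666667 151.66666667 144.33333333 151.66666667 111.66666667]
 [146.         104.         102.66666667 101.         100.33333333
  127.         130.66666667 101.         151.66666667 108.33333333]
 [139.66666667  96.33333333 101.33333333 102.66666667  99.66666667
  145.66666667 132.         101.33333333 154.66666667 115.33333333]
 [135.33333333 102.         100.33333333 101.         101.33333333
   85.66666667 101.66666667 104.33333333 154.33333333 111.33333333]
 [124.666
[... 276 characters left out ...]
115.66666667 102.66666667 102.33333333 101.
  101.66666667 101.33333333 112.         154.33333333 114.        ]
 [118.33333333 135.         102.         102.66666667 102.
  102.66666667 102.33333333 100.66666667 155.33333333 114.66666667]
 [110.         150.66666667 101.33333333 101.         103.
  108.66666667 100.         114.         156.         110.66666667]
 [104.         156.33333333 151.66666667 150.66666667 147.
  142.         132.33333333 133.         111.         112.33333333]]
fixture (array([505.9, -41.4], dtype=float32), array([126.6, 146.1], dtype=float32), 2.8)
(425, 316) [541.35815984 -59.34828606]
(416, 337) [504.5619493  -43.40553331]
(428, 264) [633.17070693 -65.09694635]
```

View pics/crop0.png

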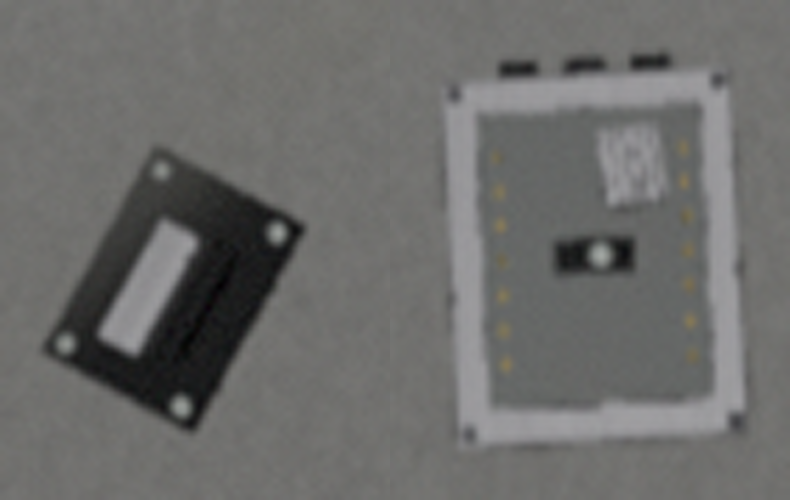

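The crop confirms it: the black plate with the aluminium bar at (150,290) is the cover. The grey finned sink at (632,165) is on the bed, and the pin is at (600,255) in the slot. I'll move towards the heat sink.

```bash
cat > go.py <<'E'
# usage: go.py x y z yaw(deg, tool x) -> row (m, deg) in present tool axes
import sys;from h import *
from scipy.spatial.transform import Rotation as Ro
s=read_state();x,y,z,w=map(float,sys.argv[1:5]);R=Ro.from_euler("xyz",s["eef_rot"]).as_matrix()
d=R.T@(np.array([x,y,z])-s["eef_pos"])/1000;yaw=np.degrees(np.arctan2(R[1,0],R[0,0]))
print("row",d.round(4),"turn",round(-((w-yaw+180)%360-180),1),"| t",round(s["clock"],2),"pos",s["eef_pos"].round(1),"yaw",round(yaw,1),"tilt z",R[:,2].round(3),"F",s["wrist_force"].round(1),"gap",round(s["finger_gap"],1))
E
python3 -c "
from h import *
for n,u,z in (('pin',(291.75,235.8),50),('hs',(297.35,221.4),64)): print(n,plane('top',u,z))"
python3 go.py 541 -59 150 186
python3 -m handwheel '[[-0.533,-0.442,0.04,-24],[-0.533,-0.442,0.04,-24],[-0.533,-0.442,0.04,-24],[-0.533,-0.442,0.04,-24],[-0.533,-0.442,0.04,-24]]' 0 20
python3 go.py 500 -57 160 186
```

```text
pin [504.8089621  -44.78250317]
hs [540.11571612 -58.50505386]
row [-0.5336 -0.4425  0.0633] turn -23.6 | t 0.1 pos [166.  524.1 213. ] yaw 162.4 tilt z [-0.    -0.001 -1.   ] F [ 0.1 -0.   0.2] gap 94.2
clock: 0.72
eef_pos: [331.7, 266.4, 195.8]
eef_rot: [-3.141, -0.0, -3.029]
wrist_force: [1.1, 1.4, -1.2]
finger_gap: 93.9
row [-0.1309 -0.3403  0.036 ] turn 0.4 | t 0.72 pos [331.7 266.4 195.8] yaw -173.6 tilt z [-0.    -0.001 -1.   ] F [ 1.1  1.4 -1.2] gap 93.9
```

```bash

python3 -m handwheel '[[-0.145,-0.34,0.03,0],[-0.145,-0.34,0.03,0],[-0.145,-0.34,0.03,0],[-0.145,-0.34,0.03,0],[-0.145,-0.34,0.03,0]]'
python3 -m handwheel '[[-0.038,-0.04,0.01,0],[-0.038,-0.04,0.01,0],[-0.038,-0.04,0.01,0]]' 0.45
python3 go.py 540 -58.5 110 186
python3 - <<'E'
from h import *
import pickle
c=cams.get_calibration("wrist");a=cams.camera("wrist");pickle.dump((c,a),open("pics/w1.pkl","wb"))
cv2.imwrite("pics/w1.png",cv2.resize(a[:,:,::-1],(800,600),interpolation=cv2.INTER_CUBIC))
for X in ([540.1,-58.5,64],[504.8,-44.8,50]): print(proj("wrist",np.array(X),c)/.7)
E
```

```text
clock: 1.35
eef_pos: [485.0, -5.0, 170.6]
eef_rot: [-3.141, -0.0, -3.029]
wrist_force: [-0.2, 1.3, 0.5]
finger_gap: 93.7
clock: 1.72
eef_pos: [526.8, -40.2, 160.3]
eef_rot: [-3.141, -0.001, -3.03]
wrist_force: [0.2, -0.0, 0.3]
finger_gap: 67.5
row [-0.0112 -0.0197  0.0503] turn 0.4 | t 1.73 pos [526.8 -40.2 160.3] yaw -173.6 tilt z [-0.001 -0.001 -1.   ] F [ 0.2 -0.   0.3] gap 67.5
[358.57357459 324.54963547]
[387.75030972 265.92674998]
```

View pics/w1.png

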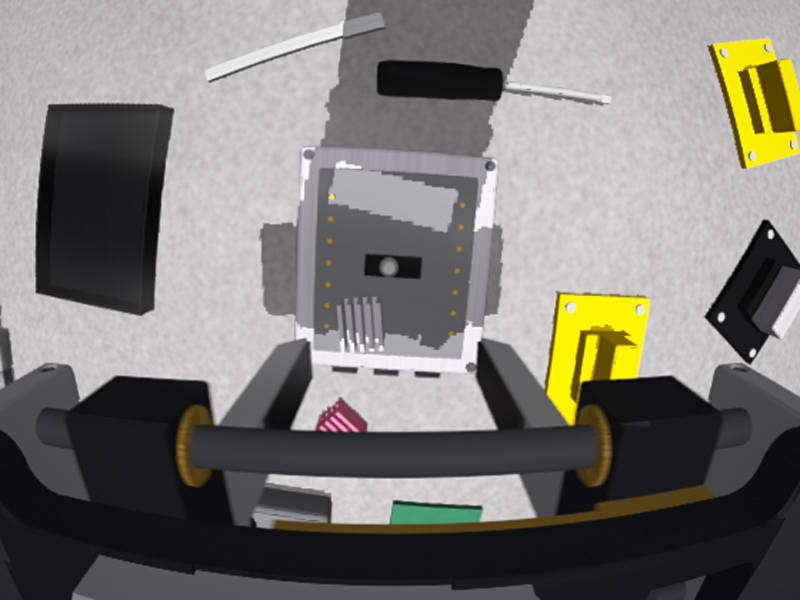

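The wrist view shows the heat sink at (361,325) and the pin at (389,267), within 2–3 px of predictions. I'll descend over the sink and grip it.

```bash

python3 -m handwheel '[[-0.012,-0.018,0.03,0.4],[-0.012,-0.018,0.06,0.4],[-0.012,-0.018,0.085,0.4],[-0.012,-0.018,0.109,0.4],[-0.012,-0.018,0.109,0.4]]' 0.45
python3 go.py 540 -57.5 51 186
python3 -m handwheel '[[0,0,0,0],[0,0,0,0],[0,0,0,0],[0,0,0,0],[0,0,0,0]]' 1 15
python3 -m handwheel '[[0,0,0,0],[0,0,-0.01,0],[0,0,-0.05,0],[0,0,-0.06,0],[0,0,-0.06,0]]' 1 15
python3 go.py 483 -280.5 110 186
python3 - <<'E'
from h import *
a=cams.camera("wrist")
cv2.imwrite("pics/w2.png",a[:,:,::-1])
E
```

```text
clock: 2.4
eef_pos: [539.6, -55.4, 51.2]
eef_rot: [-3.142, -0.003, -3.034]
wrist_force: [1.1, 0.6, -0.4]
finger_gap: 52.0
row [-0.0001 -0.0022  0.0002] turn 0.1 | t 2.4 pos [539.6 -55.4  51.2] yaw -173.9 tilt z [-0.003 -0.    -1.   ] F [ 1.1  0.6 -0.4] gap 52.0
clock: 3.02
eef_pos: [540.0, -55.3, 51.7]
eef_rot: [-3.141, -0.002, -3.035]
wrist_force: [-0.9, 0.7, 5.4]
finger_gap: 25.9
clock: 3.65
eef_pos: [540.1, -55.4, 112.0]
eef_rot: [-3.141, -0.001, -3.035]
wrist_force: [0.8, 0.4, -0.8]
finger_gap: 25.8
row [ 0.0809 -0.2177  0.0021] turn 0.1 | t 3.65 pos [540.1 -55.4 112. ] yaw -173.9 tilt z [-0.001 -0.001 -1.   ] F [ 0.8  0.4 -0.8] gap 25.8
```

View pics/w2.png

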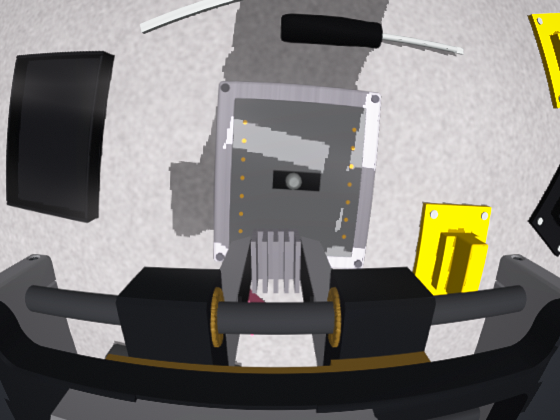

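The sink is held between the pads at (277,262), with a gap of 25.8 mm. Carrying it to the tray now.

```bash

python3 -m handwheel '[[0.08,-0.218,0,0],[0.08,-0.218,0,0],[0.08,-0.218,0,0],[0.08,-0.218,0,0],[0.08,-0.218,0,0]]'
python3 go.py 483 -280.5 17 183
python3 -m handwheel '[[0,0,0.03,2],[0,0,0.06,2],[0,0,0.085,2],[0,0,0.095,2],[0,0,0.095,2]]'
python3 go.py 483 -280.5 17 183
```

```text
clock: 4.32
eef_pos: [482.0, -282.8, 109.7]
eef_rot: [3.14, -0.004, -3.038]
wrist_force: [0.7, 0.3, -0.4]
finger_gap: 26.0
row [-0.0016  0.002   0.0927] turn 2.9 | t 4.33 pos [ 482.  -282.8  109.7] yaw -174.1 tilt z [-0.004  0.001 -1.   ] F [ 0.7  0.3 -0.4] gap 26.0
clock: 4.95
eef_pos: [481.5, -281.5, 13.9]
eef_rot: [3.139, -0.005, -3.072]
wrist_force: [-0.5, -0.7, -0.3]
finger_gap: 26.0
row [-0.0015  0.001  -0.0031] turn 1.0 | t 4.95 pos [ 481.5 -281.5   13.9] yaw -176.0 tilt z [-0.005  0.002 -1.   ] F [-0.5 -0.7 -0.3] gap 26.0
```

```bash

python3 -m handwheel '[[0,0,0,0],[0,0,0,0],[0,0,0,0]]' 0.5
python3 -m handwheel '[[0,0,-0.02,0],[0,0,-0.06,0],[0,0,-0.12,0],[0,0,-0.16,0],[0,0,-0.16,0]]'
python3 go.py 491.5 294 140 151.5
python3 - <<'E'
from h import *
a=cams.camera("wrist")
b=cams.camera("top")[210:290,350:420]
cv2.imwrite("pics/w3.png",np.hstack([a,cv2.resize(b,(240,420),interpolation=cv2.INTER_CUBIC)])[:,:,::-1])
E
```

```text
clock: 5.32
eef_pos: [481.6, -281.6, 14.1]
eef_rot: [3.14, -0.005, -3.072]
wrist_force: [0.6, -1.0, -0.2]
finger_gap: 46.4
clock: 5.95
eef_pos: [483.4, -282.5, 177.3]
eef_rot: [-3.14, -0.0, -3.072]
wrist_force: [-0.2, -0.0, -0.1]
finger_gap: 47.3
row [-0.048   0.5746  0.0364] turn 32.5 | t 5.95 pos [ 483.4 -282.5  177.3] yaw -176.0 tilt z [-0.    -0.002 -1.   ] F [-0.2 -0.  -0.1] gap 47.3
```

View pics/w3.png

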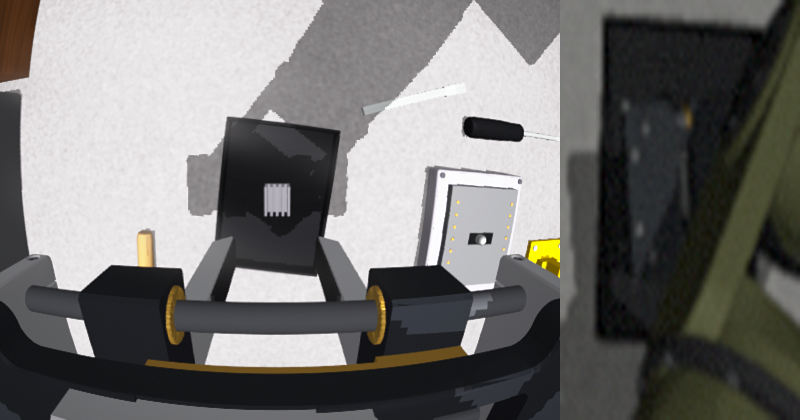

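The sink stands upright in the tray at (277,200). Now to the cover.

```bash

python3 -m handwheel '[[-0.048,0.574,0.03,32.5],[-0.048,0.574,0.03,32.5],[-0.048,0.574,0.03,32.5],[-0.048,0.574,0.03,32.5],[-0.048,0.574,0.03,32.5]]' 0.4
python3 go.py 491.5 294 140 151.5
```

```text
clock: 6.68
eef_pos: [486.0, 19.3, 157.3]
eef_rot: [-3.14, -0.008, 2.643]
wrist_force: [1.3, -0.4, 0.7]
finger_gap: 56.7
row [0.1266 0.2439 0.0178] turn -0.1 | t 6.67 pos [486.   19.3 157.3] yaw 151.4 tilt z [-0.008  0.002 -1.   ] F [ 1.3 -0.4  0.7] gap 56.7
```

```bash

python3 -m handwheel '[[0.127,0.244,0.018,0],[0.127,0.244,0.018,0],[0.127,0.244,0.018,0],[0.127,0.244,0.018,0],[0.127,0.244,0.018,0]]'
python3 -m handwheel '[[0,0,0,0],[0,0,0,0]]'
python3 go.py 491.5 294 33 151.5
python3 - <<'E'
from h import *
c=cams.get_calibration("wrist");a=cams.camera("wrist")
cv2.imwrite("pics/w4.png",cv2.resize(a[:,:,::-1],(800,600)))
g=a.astype(int).mean(2)
print(proj("wrist",np.array([491.5,294,52]),c)/.7)
t=np.radians(151.5);u=np.array([np.cos(t),np.sin(t)]);v=np.array([-u[1],u[0]])
for sx,sy in((1,1),(1,-1),(-1,-1),(-1,1)):
    for L,W,z in((30,10,52),(55,40,8)):
        print(z,(proj("wrist",np.r_[np.array([491.5,294])+sx*L*u+sy*W*v,z],c)/.7).round())
E
```

```text
clock: 7.3
eef_pos: [489.8, 296.8, 137.5]
eef_rot: [-3.137, -0.01, 2.645]
wrist_force: [-0.9, -1.3, 0.0]
finger_gap: 56.8
clock: 7.55
eef_pos: [489.4, 295.9, 136.3]
eef_rot: [-3.135, -0.011, 2.645]
wrist_force: [0.1, 0.2, 0.5]
finger_gap: 56.2
row [-0.0039  0.      0.1032] turn 0.0 | t 7.55 pos [489.4 295.9 136.3] yaw 151.5 tilt z [-0.013 -0.    -1.   ] F [0.1 0.2 0.5] gap 56.2
[391.0535134  318.88868513]
52 [373. 267.]
8 [330. 220.]
52 [409. 267.]
8 [453. 220.]
52 [408. 368.]
8 [449. 379.]
52 [374. 368.]
8 [335. 378.]
```

View pics/w4.png

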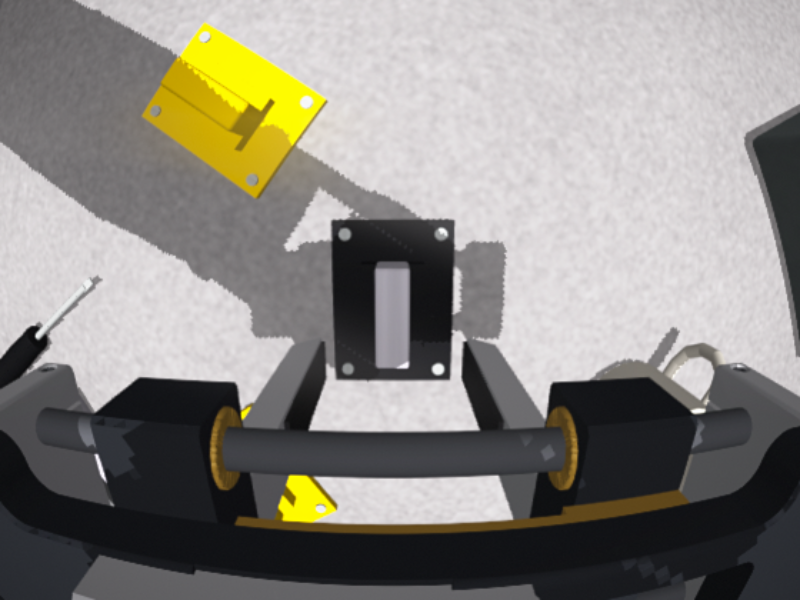

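The plate corners (332,220) and (453,220) and the bar centre (392,317) match the prediction within 2 px. I'll descend and grip.

```bash

python3 -m handwheel '[[-0.004,0,0.04,0],[-0.004,0,0.075,0],[-0.004,0,0.095,0],[-0.004,0,0.101,0],[-0.004,0,0.101,0]]' 0.4
python3 -m handwheel '[[0,0,0,0],[0,0,0,0],[0,0,0,0],[0,0,0,0],[0,0,0,0]]' 1 50
python3 go.py 491.5 294 33 151.5
python3 -m handwheel '[[0,0,-0.01,0],[0,0,-0.03,0],[0,0,-0.06,0],[0,0,-0.08,0],[0,0,-0.08,0]]'
python3 go.py 504.5 -45 110 183
```

```text
clock: 8.22
eef_pos: [492.4, 293.2, 36.2]
eef_rot: [-3.136, -0.01, 2.643]
wrist_force: [0.2, -0.6, 0.2]
finger_gap: 56.2
clock: 8.85
eef_pos: [492.4, 293.3, 36.4]
eef_rot: [-3.136, -0.01, 2.643]
wrist_force: [-1.5, -0.7, 2.3]
finger_gap: 19.9
row [0.0011 0.0002 0.0034] turn -0.1 | t 8.85 pos [492.4 293.3  36.4] yaw 151.4 tilt z [-0.012  0.    -1.   ] F [-1.5 -0.7  2.3] gap 19.9
clock: 9.48
eef_pos: [493.9, 293.6, 117.9]
eef_rot: [-3.139, -0.009, 2.643]
wrist_force: [0.1, 0.2, -3.1]
finger_gap: 19.5
row [-0.1712 -0.2923  0.0074] turn -31.6 | t 9.47 pos [493.9 293.6 117.9] yaw 151.4 tilt z [-0.009  0.001 -1.   ] F [ 0.1  0.2 -3.1] gap 19.5
```

The cover is held (−3.1 N). I'll refine the fixture yaw and the pin from the saved wrist picture, and carry the cover over.

```bash

python3 -m handwheel '[[-0.171,-0.292,0,-32],[-0.171,-0.292,0,-32],[-0.171,-0.292,0,-32],[-0.171,-0.292,0,-32],[-0.171,-0.292,0,-32]]'
python3 - <<'E'
from h import *
import pickle
c,a=pickle.load(open("pics/w1.pkl","rb"))
A,B,C=[plane("wrist",np.array(p)*.7,30,c) for p in((308,154),(490,165),(472,368))]
ang=lambda d:np.degrees(np.arctan2(d[1],d[0]))
print(A,B,C,"centre",(A+C)/2,"yaw x",ang(C-B),"yaw y",ang(B-A)-90)
print("pin",plane("wrist",np.array((389,267))*.7,50,c))
print("slot mid",plane("wrist",np.array((393,267))*.7,40,c))
E
python3 go.py 505.5 -45 100 183
```

```text
clock: 10.1
eef_pos: [502.7, -6.6, 116.4]
eef_rot: [3.139, -0.01, -3.08]
wrist_force: [0.8, -0.3, -3.4]
finger_gap: 19.3
[ 439.58728705 -104.60920811] [433.26583475  14.2295613 ] [573.19839832  22.27232635] centre [506.39284268 -41.16844088] yaw x 3.2895135353960177 yaw y 3.044894385128032
pin [505.38081279 -43.9602876 ]
slot mid [506.67628087 -41.33668562]
row [-0.0006 -0.0385  0.0163] turn 0.5 | t 10.1 pos [502.7  -6.6 116.4] yaw -176.5 tilt z [-0.01   0.002 -1.   ] F [ 0.8 -0.3 -3.4] gap 19.3
```

```bash

python3 -m handwheel '[[-0.003,-0.038,0.012,0.4],[-0.003,-0.038,0.022,0.4],[-0.003,-0.038,0.022,0.4],[-0.003,-0.038,0.022,0.4]]'
python3 go.py 506.6 -44.2 88 183.1
```

```text
clock: 10.6
eef_pos: [507.8, -43.4, 94.4]
eef_rot: [3.139, -0.01, -3.086]
wrist_force: [0.6, -0.5, -3.2]
finger_gap: 19.3
row [ 0.0011 -0.0008  0.0064] turn 0.1 | t 10.6 pos [507.8 -43.4  94.4] yaw -176.8 tilt z [-0.01   0.002 -1.   ] F [ 0.6 -0.5 -3.2] gap 19.3
```

```bash

python3 -m handwheel '[[0.001,-0.001,0.004,0],[0.001,-0.001,0.009,0],[0.001,-0.001,0.012,0],[0.001,-0.001,0.012,0],[0.001,-0.001,0.012,0]]'
python3 go.py 506.6 -44.2 76.3 183.1
```

```text
clock: 11.22
eef_pos: [506.7, -44.4, 82.4]
eef_rot: [3.139, -0.01, -3.086]
wrist_force: [-0.1, -0.0, -2.1]
finger_gap: 19.4
row [0.0001 0.0002 0.0061] turn 0.1 | t 11.22 pos [506.7 -44.4  82.4] yaw -176.8 tilt z [-0.01   0.002 -1.   ] F [-0.1 -0.  -2.1] gap 19.4
```

```bash

python3 -m handwheel '[[0,0,0.002,0],[0,0,0.004,0],[0,0,0.005,0],[0,0,0.005,0],[0,0,0.005,0]]'
python3 go.py 506.6 -44.2 76.3 183.1
```

```text
clock: 11.85
eef_pos: [506.7, -44.4, 77.4]
eef_rot: [3.139, -0.01, -3.086]
wrist_force: [-0.2, -0.2, -2.8]
finger_gap: 20.1
row [0.0001 0.0002 0.0011] turn 0.1 | t 11.85 pos [506.7 -44.4  77.4] yaw -176.8 tilt z [-0.01   0.002 -1.   ] F [-0.2 -0.2 -2.8] gap 20.1
```

```bash

python3 -m handwheel '[[0,0,0.002,0],[0,0,0.004,0],[0,0,0.006,0],[0,0,0.008,0],[0,0,0.008,0]]'
python3 go.py 506.6 -44.2 70.3 183.1
```

```text
clock: 12.48
eef_pos: [506.9, -44.3, 70.3]
eef_rot: [3.14, -0.009, -3.086]
wrist_force: [-5.0, 3.0, 12.6]
finger_gap: 19.5
row [0.0003 0.0002 0.    ] turn 0.1 | t 12.47 pos [506.9 -44.3  70.3] yaw -176.8 tilt z [-0.009  0.001 -1.   ] F [-5.   3.  12.6] gap 19.5
```

```bash

python3 -m handwheel '[[0,0,0.001,0],[0,0,0.002,0],[0,0,0.002,0],[0,0,0.002,0]]' 1 60
python3 go.py 506.6 -44.2 70.3 183.1
python3 - <<'E'
from h import *
a=cams.camera("wrist");b=cams.camera("side")[170:320,220:370]
cv2.imwrite("pics/w5.png",np.hstack([a[:,100:480],cv2.resize(b,(420,420),interpolation=cv2.INTER_CUBIC)])[:,:,::-1])
E
```

```text
clock: 12.98
eef_pos: [507.0, -44.3, 70.2]
eef_rot: [3.14, -0.009, -3.086]
wrist_force: [-13.6, 2.7, 26.9]
finger_gap: 19.9
row [ 0.0004  0.0001 -0.0001] turn 0.1 | t 12.97 pos [507.  -44.3  70.2] yaw -176.8 tilt z [-0.009  0.001 -1.   ] F [-13.6   2.7  26.9] gap 19.9
```

View pics/w5.png

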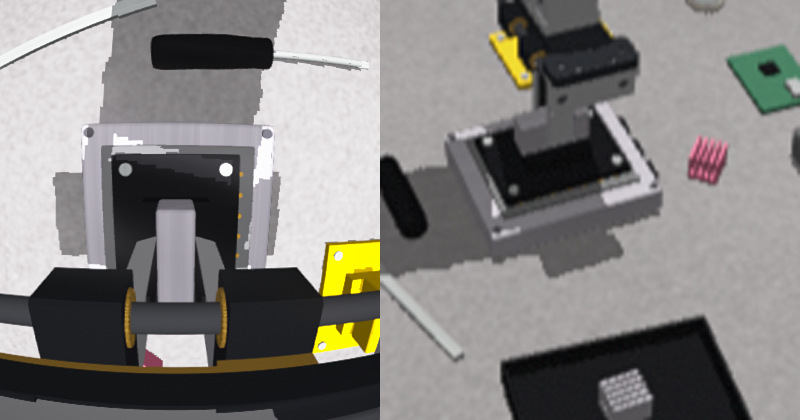

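The stop is hard: force rose from 12.6 to 27 N while z stayed at 70.2. The plate (110–240,155) is parallel to the fixture edge, and the sink is in the tray. I'll ease the side load slightly while keeping the press, and check it is steady.

```bash

python3 -m handwheel '[[0.0005,0,0.0015,0],[0.0005,0,0.0015,0],[0.0005,0,0.0015,0],[0.0005,0,0.0015,0],[0.0005,0,0.0015,0]]'
python3 go.py 506.6 -44.2 70.3 183.1
```

```text
clock: 13.7
eef_pos: [506.9, -44.3, 70.3]
eef_rot: [3.14, -0.007, -3.085]
wrist_force: [-7.9, 2.7, 20.6]
finger_gap: 19.6
row [ 0.0003  0.0001 -0.    ] turn 0.1 | t 13.7 pos [506.9 -44.3  70.3] yaw -176.8 tilt z [-0.007  0.001 -1.   ] F [-7.9  2.7 20.6] gap 19.6
```

Steady at about 20 N down (24 N over the free-hanging reading), well above the 7 N needed. Handing in.

```bash
python3 -c "
from cell import *
from cell import manip
print(manip.sign_off())"
```

```text
the job is handed in; nothing more can be done
None
```

I put the heat sink in the parts tray, then fitted the black pressure cover over the locating pin. I handed the job in at about 13.7 s with the arm still pressing the cover down.

- **Heat sink:** the last pictures show it standing upright in the tray.
- **Fit over the pin:** the bore went over the pin on the first descent, so no sliding about was needed. There was no notable resistance on the way down.
- **Pressed down:** the TCP stopped at 70.3 mm, the height I expected with the bed fully down. Pressing harder raised the force from 12.6 to 27 N with no further sinking. After easing, it held at 20.6 N, well above the 7 N needed.
- **Squareness:** the gripper's yaw is within about 0.1° of the fixture's, but both angles come from the pictures. The edges look parallel in the last wrist view.
- **Side load:** a sideways force of about 8 N remains, down from 13.6 N. I take it to be bore or bed contact.
- **Other things on the bench:** none of the moves went near them. The last pictures show those in view where they were, but I did not check every one.

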